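Build and load the second tier of a kiln shelf

ROBOT

A 7-joint arm with a two-finger parallel gripper is mounted at the origin on the work surface; the furniture and walls round the work are solid. World frame = base frame: x ahead of the robot, y to its left, z up, the work surface at z = 0. Lengths are in mm, angles in rad, forces in N, time in s.
With the tool pointing down it reaches from about 425 to 1025 mm from the base axis. Payload 9.4 kg.
Tool frame: the origin (TCP) lies at the very end of the fingers, on their centre line; the grasp point (between the pads) lies 19 mm behind it; z points along the fingers, y is the line along which they close (so a half turn about z gives the same grasp; the last joint's range is limited). The gripper opens to 85 mm and grips with 20 to 120 N. Pads are 22 mm wide; open, the fingers measure 114 mm over their backs; the gripper's body (76 mm by 85 mm) begins 54 mm behind the grasp point. The pads swing forward as they close: fully open they stand 13 mm farther back than shut.
Start: joints at [-1.405, 0.599, -0.003, 1.599, 0.002, 0.943, -0.08], TCP at [174.311, 703.733, 206.175] pointing down, gripper open.
Joint ranges: [-2.57, 2.57], [-0.35, 1.97], [-1.29, 1.29], [0.11, 2.56], [-1.05, 4.19], [0.11, 1.86], [-2.63, 2.63]. Speed limits (rad/s): [2.22, 2.22, 3.01, 3.01, 3.14, 3.14, 3.14].

INTERFACE

Orientations are given as a unit quaternion [x, y, z, w].
In Python, from bench import robot gives the robot as it stands.
- The arm moves only by the tool jog_arm, never from a script. Its argument "plan" is a list of rows, each a list of 2 entries, a list of its own where there are three numbers: the shift along the tool's x, y, z in cm, then the turn about the tool's z in degrees. A call has 1 to 20 rows; each row shifts and turns the commanded pose from where the row before left it, along the tool's axes as they then stand; what a row does not reach is not made up. A row lasts 1/12 s, in which the tool goes at most 41.7 mm and 7.16 degrees, less where a joint would pass 70% of its speed; a pose out of reach is approached as far as the arm can. A call with a gripper value outside its range is refused whole. "fingers" is the opening, from -1 (shut) to 1 (fully open), set as the call begins (left out, the last holds). The fingers move at their own pace and stop on an object; "force" is the grip in N (left out, the last holds). Time passes only in rows, so rows that do not move let the fingers close. It gives the time, the measured TCP pose, the force, the opening and the grip force at its end, in the units of the state.
- robot.observe(): the state, without advancing time (a new reading comes with each control period).
- robot.capture(name): name is "scene" or "top" or "wrist"; returns a dict with "img" (384x512x3 uint8, red, green, blue), "intrinsics" (3x3 intrinsics, pixels), "R" (3x3) and "t" (3): a world point X has camera coordinates R X + t; the wrist camera has in their place "T_tool_cam" (4x4, takes a point from camera to tool coordinates, whose origin is the TCP and whose axes are the flange's). Camera axes: x right, y down, z forward; pixel columns grow to the right and rows downward; lengths in mm; the calibration is good to about 2 mm. A picture is of the moment at which its call begins: read the wrist's pose just before it. There is no depth.
- robot.close_job(): hands the job in; it is judged then, once.
The state is a dict: "clock": time; "qpos": joint angles; "joint_vel": joint speeds; "joint_torque": joint torques, N m; "eef_pos": TCP position; "eef_rot": TCP orientation; "ft_force": force on the tool from outside, world axes, zero at the start; "ft_torque": the same for the moment, N m; "width": finger opening in mm; "finger_force": force on a finger pad.
Only numpy, scipy, OpenCV 4.12 (cv2) and the standard library are available. Lean on these libraries where they do the work, as an engineer would, in place of code of your own. Each camera call takes 0.05 s, during which the arm holds its last target. There are 200 camera calls.

TASK

Build a second tier on the kiln shelf and load both tiers: at the shelf's empty end, on the bare patch, stand the longest of the three loose props and put on top of it whichever shorter one makes the stack exactly as high as the post that stands at the other end. Set the low cup upright on the middle patch between them, lay the narrow batt level and centred across stack and post, in line with the shelf, and stand the tall beaker, which is too tall to go underneath, upright on the middle of the batt. Leave both tall posts, the one on the shelf and the one on its own small tile, standing where they are.

Things in the scene. Friction and masses are not known exactly. Their poses are not given: they have to be found in the camera images.
- kiln_shelf: fixed flat kiln shelf on the bench, 160 mm (its x) by 280 mm (its y), 15 mm thick, white-washed top with three bare buff round patches on its long centre line: y = -90 mm (a tall post always stands here), y = 0 (middle), y = +90 mm (empty end). Origin at the centre of its underside, z up. Turned up to 0.3 rad either way; the post's end is the one to the robot's right (-y)
- post_62: buff fired-clay tube (kiln prop), upright, 40 mm outside diameter, 20 mm bore, 62 mm high, loose; it stands either on the kiln shelf's post patch or on a separate small tile (70 x 70 x 15 mm) at the right, the other post taking the other place; origin at the centre of its underside, z up
- post_78: buff fired-clay tube (kiln prop), upright, 40 mm outside diameter, 20 mm bore, 78 mm high, loose; it stands either on the kiln shelf's post patch or on the separate small tile at the right; origin at the centre of its underside, z up
- prop_46: buff fired-clay tube (kiln prop), upright, 40 mm outside diameter, 20 mm bore, 46 mm high, the longest of the three loose props, standing on the bench (46 + 16 = 62, 46 + 32 = 78); origin at the centre of its underside, z up
- prop_32: buff fired-clay tube (kiln prop), upright, 40 mm outside diameter, 20 mm bore, 32 mm high, the middle one of the three loose props, standing on the bench; origin at the centre of its underside, z up
- prop_16: buff fired-clay tube (kiln prop), upright, 40 mm outside diameter, 20 mm bore, 16 mm high, the shortest loose prop, a low ring standing on the bench; origin at the centre of its underside, z up
- batt: narrow kiln batt, a flat buff strip with white-washed top, 50 mm wide (its x), 235 mm long (its y), 14 mm thick, about 0.3 kg, lying flat on the bench at the right, its long side roughly along the robot's x; origin at the centre of its underside, z up; both ends alike. Take it across its 50 mm width at the middle
- cup: low terracotta cup without handle, upright on the bench, 42 mm high, 34 mm across the foot, widening to 53 mm at 22 mm height and 55 mm at the rim, hollow, wall 3.5 mm; origin at the centre of its underside, z up
- beaker: tall terracotta beaker without handle, upright on the bench, 92 mm high, 45 mm across the foot, 51 mm at mid height, 53 mm at the rim, hollow, wall 3.5 mm; origin at the centre of its underside, z up
Things that resemble listed ones, but are neither listed nor needed, are in the scene too. Leave any green look-alike of the post_78 alone. What is shaped like the prop_46 but blue or purple is not meant.

How it is judged:
By the outcome, as a careful person would: the job done as asked, in the order asked, and still so for the second after the job is handed in, with the robot touching nothing.
It also fails if it takes over 141 s, if anything falls off the work surface, if the arm or the gripper's body presses on something with over 40 N, if the wrist force passes 120 N, or if a joint passes its speed limit or range.

## Working session

There is one attempt and no reset: what is moved stays moved. The work goes in short steps, Python scripts to look and compute and a tool call to move; the robot and the scene stay as the last step left them, time stands still between calls to the robot, and variables do not carry over. Pictures are saved under pics/ and viewed, at most 14 in all, crops included, and the job is handed in when it is done.

Besides the shell and the picture viewer there is one more tool, called after "Emit:" as a command line: name --argument value ..., lists and objects as JSON in quotes. jog_arm: Moves the arm, as the interface text tells. Its arguments: {"type":"object","properties":{"plan":{"type":"array"},"fingers":{"type":"number"},"force":{"type":"number"}},"required":["plan"]}

```bash
mkdir -p pics; ls
python3 - <<'E'
from bench import robot
import cv2,numpy as np,pickle
print(robot.observe())
d={}
for n in ("scene","top","wrist"):
    c=robot.capture(n); d[n]=c
    cv2.imwrite(f"pics/{n}0.png",c["img"][:,:,::-1])
    print(n,{k:np.round(v,3).tolist() for k,v in c.items() if k!="img"})
pickle.dump(d,open("c0.pkl","wb"))
E
```

```text
pics
{'clock': 0.0, 'qpos': array([-1.40467073,  0.60012896, -0.00250773,  1.60012037,  0.00177967,
        0.94288903, -0.07981833]), 'joint_vel': array([ 7.46140667e-04,  8.77576134e-04,  7.34495006e-04, -5.77157763e-04,
        1.71596571e-04,  5.80818683e-04, -1.65535683e-05]), 'joint_torque': array([-6.31199382e-04, -7.76434779e+01,  1.56450883e+00, -2.58018708e+01,
        1.22009445e-02,  9.06586036e-03,  1.39967099e-05]), 'eef_pos': array([174.23849372, 703.23496054, 205.3181138 ]), 'eef_rot': array([ 1.21115243e-01,  9.92638153e-01, -7.71549908e-04, -2.09198233e-05]), 'ft_force': array([ 0.42344974,  0.68165918, -0.51425313]), 'ft_torque': array([0.02045727, 0.0225727 , 0.02091062]), 'finger_force': 0.0, 'width': 85.25559096860506}
scene {'intrinsics': [[435.451, 0.0, 249.467], [0.0, 435.451, 200.194], [0.0, 0.0, 1.0]], 'R': [[0.755, -0.655, 0.021], [-0.397, -0.483, -0.78], [0.522, 0.581, -0.625]], 't': [-367.081, 236.867, 1090.037]}
top {'intrinsics': [[368.521, 0.0, 257.951], [0.0, 368.521, 192.842], [0.0, 0.0, 1.0]], 'R': [[0.008, -1.0, 0.011], [-0.984, -0.01, -0.179], [0.179, -0.009, -0.984]], 't': [-27.146, 519.042, 1310.25]}
wrist {'intrinsics': [[287.017, 0.0, 250.084], [0.0, 287.017, 193.525], [0.0, 0.0, 1.0]], 'T_tool_cam': [[0.001, -0.948, -0.319, 82.214], [1.0, 0.001, -0.0, -0.753], [0.0, -0.319, 0.948, -167.311], [0.0, 0.0, 0.0, 1.0]]}
```

View pics/scene0.png

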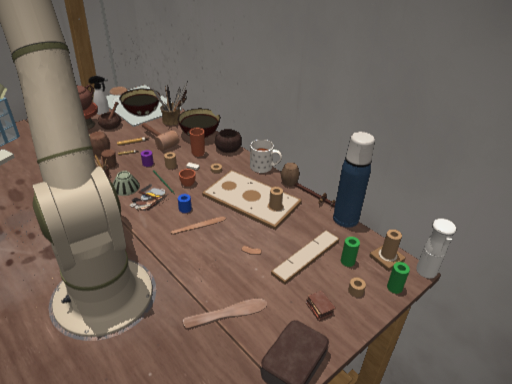

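View pics/top0.png

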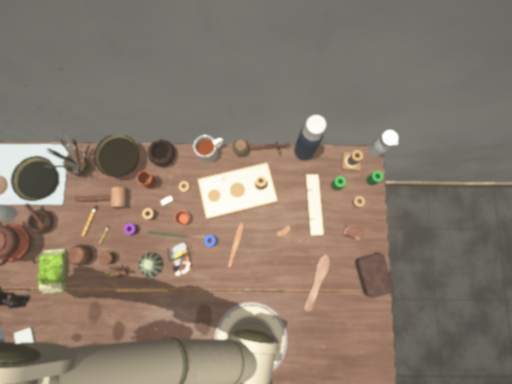

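The scene view shows the shelf (252,197) with its post (276,199), the tile post (391,243), the batt (306,255), the beaker (197,142) and the cup (188,177). Buff props stand near (170,160), (216,168) and (357,287). The top view shows the same layout. I'll enlarge both.

Run:
```python
import cv2
a=cv2.imread("pics/scene0.png")[115:305,130:420]; b=cv2.imread("pics/top0.png")[135:250,125:395]
cv2.imwrite("pics/s1.png",cv2.resize(a,None,fx=2.75,fy=2.75,interpolation=cv2.INTER_CUBIC))
cv2.imwrite("pics/t1.png",cv2.resize(b,None,fx=2.9,fy=2.9,interpolation=cv2.INTER_CUBIC))
```

```text
(no output)
```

View pics/s1.png

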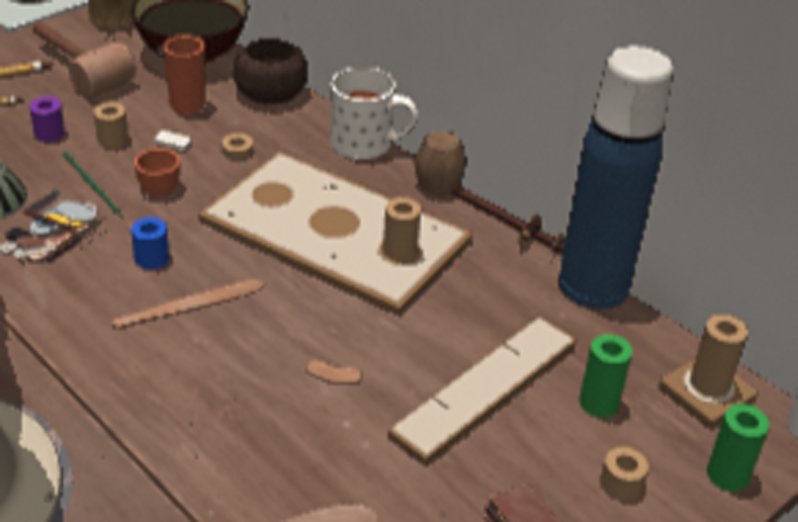

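View pics/t1.png

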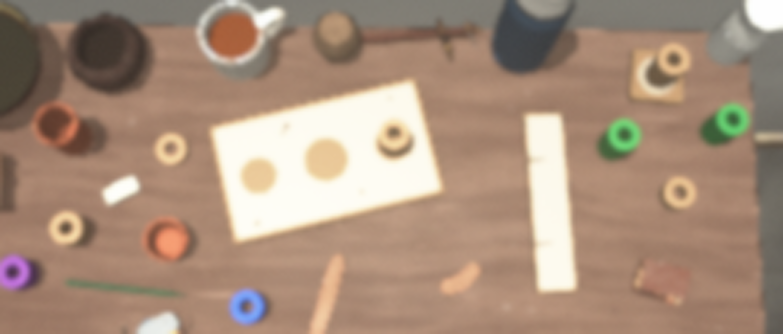

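The shelf post at (403,208) in the scene crop looks shorter than the tile post at (727,328). Loose props in the same crop: prop_46 at (111,111), prop_16 at (238,142), prop_32 at (627,463). I'll triangulate their tops from the two views.

```bash
cat > h.py <<'E'
import numpy as np,cv2,pickle
from scipy.spatial.transform import Rotation as Ro
from bench import robot
def ray(c,px):
    d=np.linalg.inv(c["intrinsics"])@[px[0],px[1],1]
    return c["C"],c["Rw"]@d/np.linalg.norm(d)
def ext(c,st=None):
    if "R" in c: c["Rw"]=np.array(c["R"]).T; c["C"]=-c["Rw"]@c["t"]
    else:
        R=Ro.from_quat(st["eef_rot"]).as_matrix(); T=np.array(c["T_tool_cam"])
        c["Rw"]=R@T[:3,:3]; c["C"]=st["eef_pos"]+R@T[:3,3]
    return c
def plane(c,px,z):
    o,d=ray(c,px); return (o+d*(z-o[2])/d[2])
def tri(cs,pxs):
    A=np.zeros((3,3));b=np.zeros(3);L=[]
    for c,p in zip(cs,pxs):
        o,d=ray(c,p);P=np.eye(3)-np.outer(d,d);A+=P;b+=P@o;L.append((P,o))
    X=np.linalg.solve(A,b); return X,max(np.linalg.norm(P@(X-o)) for P,o in L)
def proj(c,X):
    p=np.array(c["intrinsics"])@(c["Rw"].T@(np.array(X)-c["C"])); return p[:2]/p[2]
def wshot(name):
    st=robot.observe();c=ext(robot.capture("wrist"),st)
    cv2.imwrite(f"pics/{name}.png",c["img"][:,:,::-1]); c["st"]=st
    pickle.dump(c,open(f"{name}.pkl","wb")); return c,st
def tool(st,dx):  # world shift -> tool axes, cm
    return Ro.from_quat(st["eef_rot"]).inv().apply(dx)/10
E
python3 - <<'E'
from h import *
d=pickle.load(open("c0.pkl","rb"));S=ext(d["scene"]);T=ext(d["top"])
s=lambda p:(130+(p[0]-.9)/2.75,115+(p[1]-.9)/2.75); t=lambda p:(125+(p[0]-.9)/2.9,135+(p[1]-.9)/2.9)
P=dict(p46=((111,111),(67,228)),p16=((238,142),(171,149)),p32=((627,463),(680,192)),shpost=((403,208),(395,135)),tipost=((727,328),(675,60)),
cup=((158,161),(167,238)),beak=((185,45),(57,124)),c1=((280,153),(211,129)),c2=((471,235),(414,80)),c3=((401,303),(442,190)),c4=((200,213),(236,241)),
pe=((272,194),(258,175)),pm=((334,221),(326,159)),b1=((541,318),(525,114)),b2=((574,343),(562,113)),b3=((426,454),(577,290)),b4=((390,431),(539,292)),green=((610,350),(624,134)),thermo=((640,62),(540,-5)))
for k,(a,b) in P.items():
    X,e=tri([S,T],[s(a),t(b)]); print(k,np.round(X,1),round(e,1))
E
```

```text
p46 [442.1 376.   46.5] 2.9
p16 [550.6 256.3  15.8] 2.9
p32 [ 496.5 -400.6   31.5] 1.4
shpost [558.2 -33.8  78.4] 2.3
tipost [ 653.9 -383.5   93.9] 1.6
cup [429.7 251.9  42.8] 1.3
beak [564.4 382.4  94.5] 2.5
c1 [578.  205.6  14.1] 2.8
c2 [647.5 -59.8  11.1] 2.4
c3 [499.8 -96.6  15.5] 2.7
c4 [429.9 169.2  13.4] 1.1
pe [516.3 142.9  15.4] 1.6
pm [538.1  55.1  16.7] 1.6
b1 [ 602.6 -206.3   11.1] 2.2
b2 [ 603.3 -254.1    9.7] 0.2
b3 [ 370.9 -267.4   18.8] 1.4
b4 [ 368.9 -220.3   11.7] 1.9
green [ 562.  -320.3   74.6] 0.7
thermo [ 679.9 -196.2  287.6] 17.1
```

Tops: shelf post at 78 mm (minus the 15 mm shelf, so post_62), tile post at 94 mm (post_78). The ring (prop_16) therefore goes on prop_46. I'll move the wrist over the props for a finer look.

Emit:
jog_arm --plan '[[[-2.5, -2.3, 0], 0], [[-2.5, -2.3, 0], 0], [[-2.5, -2.3, 0], 0], [[-2.5, -2.3, 0], 0], [[-2.5, -2.3, 0], 0], [[-2.5, -2.3, 0], 0], [[-2.5, -2.3, 0], 0], [[-2.5, -2.3, 0], 0], [[-2.5, -2.3, 0], 0], [[-2.5, -2.3, 0], 0], [[-2.5, -2.3, 0], 0], [[-2.5, -2.3, 0], 0], [[-2.5, -2.3, 0], 0], [[-2.5, -2.3, 0], 0], [[0, 0, 0], 0], [[0, 0, 0], 0], [[0, 0, 0], 0]]'

```text
clock: 1.57
eef_pos: [436.4, 307.4, 206.2]
eef_rot: [0.121, 0.993, 0.0, -0.0]
ft_force: [0.3, 0.1, 0.2]
width: 85.4
finger_force: 0.0
```

Run:
```python
from h import *
c,st=wshot("w1"); print(st["eef_pos"],st["eef_rot"],np.round(st["qpos"],2))
cv2.imwrite("pics/w1b.png",cv2.resize(c["img"][:,:,::-1],None,fx=1.5,fy=1.5,interpolation=cv2.INTER_CUBIC))
```

```text
[436.3774056  307.43145809 206.15807399] [ 1.21180554e-01  9.92630457e-01  1.60710860e-04 -1.51429367e-04] [-0.73  0.37  0.01  2.04 -0.01  0.73  0.61]
```

View pics/w1b.png

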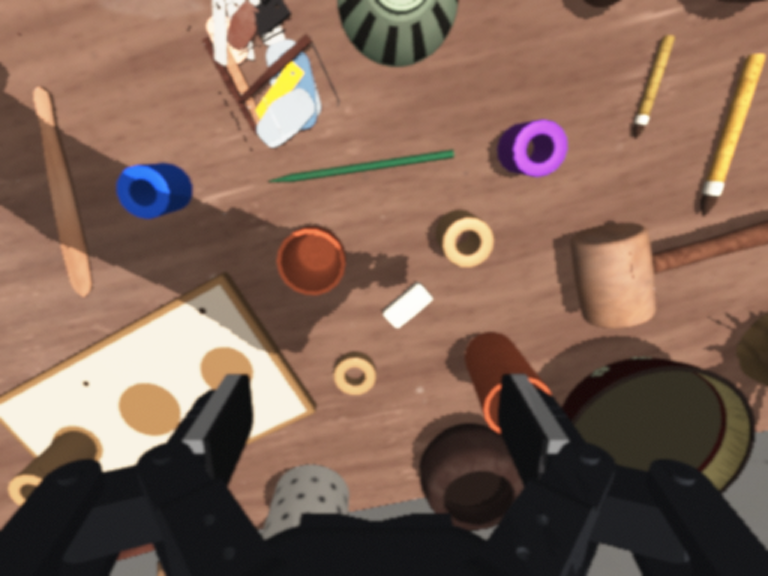

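The wrist view (1.5×) shows prop_46 at (468,242), the ring at (355,375), the cup rim at (311,261) and the beaker rim at (518,405). The patches are at (227,372) and (149,409).

Run:
```python
from h import *
d=pickle.load(open("c0.pkl","rb"));S=ext(d["scene"]);T=ext(d["top"]);W=pickle.load(open("w1.pkl","rb"))
s=lambda p:(130+(p[0]-.9)/2.75,115+(p[1]-.9)/2.75); t=lambda p:(125+(p[0]-.9)/2.9,135+(p[1]-.9)/2.9); w=lambda p:(p[0]/1.5-.17,p[1]/1.5-.17)
P=dict(p46=((111,111),(67,228),(468,242),46),p16=((238,142),(171,149),(355,375),16),cup=((158,161),(167,238),(311,261),42),beak=((185,45),(57,124),(518,405),92),pe=((272,194),(258,175),(227,372),15),pm=((334,221),(326,159),(149,409),15),c1=((280,153),(211,129),(315,408),15),c4=((200,213),(236,241),(224,274),15))
for k,(a,b,e,z) in P.items():
    X,r=tri([S,T,W],[s(a),t(b),w(e)]); print(k,np.round(X,1),round(r,1),"S",np.round(plane(S,s(a),z)[:2],1),"T",np.round(plane(T,t(b),z)[:2],1),"W",np.round(plane(W,w(e),z)[:2],1), np.round(tri([S,W],[s(a),w(e)])[0][2],1))
# subpixel patches/props in wrist by colour
hsv=cv2.cvtColor(W["img"],cv2.COLOR_RGB2HSV)
for k in("p46","p16","pe","pm"):
    print(k,hsv[int(w(P[k][2])[1]),int(w(P[k][2])[0])])
```

```text
p46 [442.6 377.8  45. ] 3.4 S [444.9 375. ] T [439.7 377.7] W [442. 379.] 43.5
p16 [551.2 257.7  14. ] 3.4 S [552.9 254.5] T [548.1 257.9] W [549.6 259. ] 12.7
cup [430.  254.   40.2] 2.4 S [431.4 252.2] T [428.8 252.7] W [428.3 256. ] 39.9
beak [565.  385.1  91.6] 3.7 S [569.  384.8] T [562.9 384.6] W [563.  386.6] 89.2
pe [517.  143.2  15.3] 2.1 S [518.1 142.6] T [515.  143.9] W [518.3 143. ] 14.7
pm [538.4  55.6  15.6] 1.9 S [541.1  55.9] T [537.1  56.1] W [538.3  55.7] 15.3
c1 [579.6 208.4  10. ] 3.8 S [579.7 203.2] T [575.5 207.1] W [575.7 212.1] 8.7
c4 [429.7 170.6  11.2] 2.3 S [429.7 166.9] T [428.8 169.5] W [427.2 173.7] 11.1
p46 [ 14 123  81]
p16 [ 10 103 161]
pe [ 15 129 205]
pm [ 15 133 205]
```

Emit:
jog_arm --plan '[[[0.3, 1.75, 0], 0], [[0.3, 1.75, 0], 0], [[0.3, 1.75, 0], 0], [[0.3, 1.75, 0], 0], [[0, 0, 3], 0], [[0, 0, 3], 0], [[0, 0, 3], 0], [[0, 0, 3], 0], [[0, 0, 3], 0], [[0, 0, 2], 0], [[0, 0, 1.5], 0], [[0, 0, 1], 0], [[0, 0, 0], 0], [[0, 0, 0], 0]]' --fingers 0.5

```text
clock: 2.78
eef_pos: [441.3, 379.2, 10.9]
eef_rot: [0.12, 0.993, -0.0, -0.0]
ft_force: [-0.6, -0.1, 0.2]
width: 64.0
finger_force: 0.0
```

Emit:
jog_arm --plan '[[[0, 0, 0], 0], [[0, 0, 0], 0], [[0, 0, 0], 0], [[0, 0, 0], 0], [[0, 0, 0], 0], [[0, 0, 0], 0], [[0, 0, 0], 0], [[0, 0, 0], 0]]' --fingers -1 --force 35

```text
clock: 3.45
eef_pos: [442.5, 378.7, 12.6]
eef_rot: [0.121, 0.993, 0.001, 0.001]
ft_force: [-1.2, 1.1, 6.2]
width: 38.0
finger_force: 34.7
```

Emit:
jog_arm --plan '[[[0, 0, -1], 0], [[0, 0, -3], 0], [[0, 0, -3.5], 0], [[0, 0, -3.5], 0], [[0, 0, -3], 0], [[-2.1, -2.45, 0], 0], [[-2.1, -2.45, 0], 0], [[-2.1, -2.45, 0], 0], [[-2.1, -2.45, 0], 0], [[-2.1, -2.45, 0], 0], [[-2.1, -2.45, 0], 0], [[-2.1, -2.45, 0], 0], [[-2.1, -2.45, 0], 0], [[-2.1, -2.45, 0], 0], [[0, 0, 0], 0], [[0, 0, 0], 0], [[0, 0, 0], 0]]'

```text
clock: 4.87
eef_pos: [572.0, 118.5, 151.8]
eef_rot: [0.121, 0.993, 0.0, 0.0]
ft_force: [-1.2, 1.6, -1.3]
width: 37.7
finger_force: 35.6
```

Run:
```python
from h import *
c,st=wshot("w2"); print(st["eef_pos"],st["eef_rot"],st["ft_force"],st["width"])
cv2.imwrite("pics/w2b.png",cv2.resize(c["img"][:,:,::-1],None,fx=1.5,fy=1.5,interpolation=cv2.INTER_CUBIC))
# patches: buff blobs inside white shelf
h=cv2.cvtColor(c["img"],cv2.COLOR_RGB2HSV)
m=cv2.inRange(h,(8,90,120),(22,200,255));m=cv2.morphologyEx(m,cv2.MORPH_OPEN,np.ones((3,3)))
for k in cv2.findContours(m,0,1)[0]:
    if cv2.contourArea(k)>300 and len(k)>5:
        e=cv2.fitEllipse(k);print(np.round(e[0],1),np.round(e[1],1),cv2.contourArea(k),np.round(plane(c,e[0],15),1))
```

```text
[571.95577007 118.47523171 151.80412119] [1.21372811e-01 9.92606965e-01 2.28203000e-04 4.99720146e-05] [-1.15166854  1.5646402  -1.30301457] 37.71202959648493
[218.3 315.7] [26.2 33.1] 623.5 [744.7  32.3  15. ]
[250.3 258. ] [61.4 68.1] 3283.5 [671.2  93.4  15. ]
[196.7 146.8] [16.4 47.7] 530.5 [527.   70.5  15. ]
[260.7 119.6] [45.  46.9] 1657.5 [516.  142.8  15. ]
[ 63.  216.6] [167.8 233.7] 17767.0 [ 566.8 -102.5   15. ]
[312.6 103. ] [247.9 457.7] 55377.5 [512.8 197.5  15. ]
```

View pics/w2b.png

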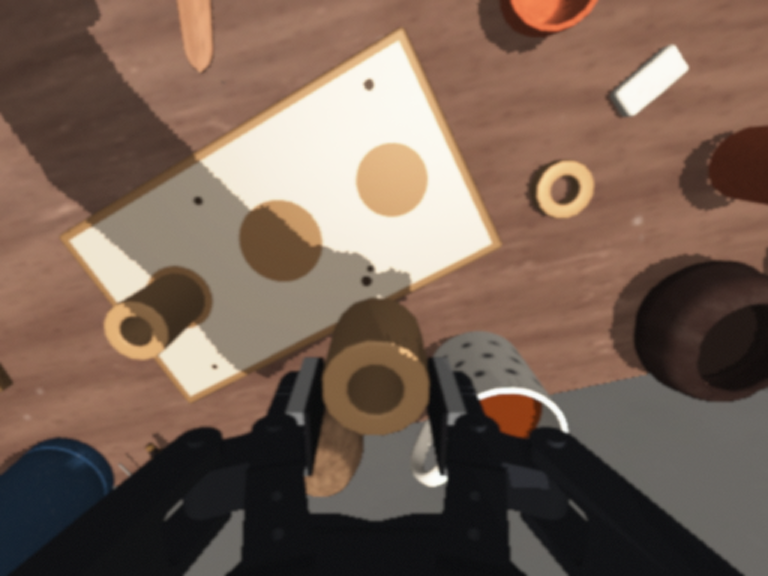

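Held prop top is at (376,388) in the enlarged view. The empty patch is at (392,179), the middle patch at (280,241), and the shelf post's top ring centre at (137,331). The ring prop is at (565,189).

Run:
```python
from h import *
W=pickle.load(open("w2.pkl","rb"));st=W["st"]
w=lambda p:(p[0]/1.5-.17,p[1]/1.5-.17)
for n,p,z in [("pe",(392,179.5),15),("pm",(280.5,241),15),("post",(137,331),77),("held",(376,388),st["eef_pos"][2]+34),("ring",(565,189),16),("cA",(402,30),15),("cB",(499,243),15),("cC",(190,399),15),("cD",(63,237),15)]:
    X=plane(W,w(p),z);print(n,np.round(X,1),"rel tool cm",np.round(tool(st,X-st["eef_pos"]),2))
h=cv2.cvtColor(W["img"],cv2.COLOR_RGB2HSV)
m=cv2.inRange(h,(8,90,60),(22,255,180))[130:195,150:222]
```

```text
pe [516.1 143.3  15. ] rel tool cm [ 6.02  1.06 13.68]
pm [538.5  55.9  15. ] rel tool cm [ 1.73 -6.89 13.68]
post [561.3 -30.1  77. ] rel tool cm [ -2.55 -14.68   7.47]
held [570.9 118.2 185.8] rel tool cm [ 0.1  -0.05 -3.4 ]
ring [550.8 257.4  16. ] rel tool cm [ 5.41 12.97 13.59]
cA [430.  169.8  15. ] rel tool cm [15.01  1.56 13.68]
cB [577.7 207.8  15. ] rel tool cm [ 1.6   8.8  13.68]
cC [645.5 -56.   15. ] rel tool cm [-11.34 -15.17  13.67]
cD [498.4 -94.3  15. ] rel tool cm [  2.01 -22.43  13.67]
```

Emit:
jog_arm --plan '[[[2, 0.4, 0], 0], [[2, 0.4, 0], 0], [[2, 0.35, 0], 0], [[0, 0, 2.5], 0], [[0, 0, 2.5], 0], [[0, 0, 2.5], 0], [[0, 0, 2], 0], [[0, 0, 1.5], 0], [[0, 0, 0.8], 0], [[0, 0, 0.2], 0], [[0, 0, 0.2], 0], [[0, 0, 0], 0], [[0, 0, 0], 0], [[0, 0, 0], 0]]'

```text
clock: 6.08
eef_pos: [517.3, 144.2, 30.1]
eef_rot: [0.121, 0.993, 0.0, 0.001]
ft_force: [0.7, -0.3, -1.4]
width: 37.9
finger_force: 35.6
```

Emit:
jog_arm --plan '[[[0.05, 0, 0.1], 0], [[0, 0, 0.1], 0], [[0, 0, 0.1], 0], [[0, 0, 0], 0], [[0, 0, 0], 0]]'

```text
clock: 6.5
eef_pos: [516.8, 144.3, 27.4]
eef_rot: [0.121, 0.993, 0.0, 0.001]
ft_force: [-2.6, -0.1, 14.1]
width: 37.9
finger_force: 37.0
```

Emit:
jog_arm --plan '[[[0, 0, -0.15], 0], [[0, 0, 0], 0], [[0, 0, 0], 0], [[0, 0, 0], 0], [[0, 0, -0.5], 0], [[0, 0, -2], 0], [[0, 0, -3], 0], [[0, 0, -3], 0], [[0, 0, -2], 0], [[-0.1, 2, 0], 0], [[-0.1, 2, 0], 0], [[-0.1, 2, 0], 0], [[-0.1, 2, 0], 0], [[-0.1, 2, 0], 0], [[-0.1, 1.8, 0], 0], [[0, 0, 0], 0], [[0, 0, 0], 0]]' --fingers 0.4

```text
clock: 7.92
eef_pos: [550.2, 258.0, 132.6]
eef_rot: [0.12, 0.993, -0.0, -0.0]
ft_force: [-0.3, -0.6, 0.1]
width: 59.8
finger_force: 0.0
```

Run:
```python
from h import *
c,st=wshot("w3"); print(st["eef_pos"],st["ft_force"],st["width"])
h=cv2.cvtColor(c["img"],cv2.COLOR_RGB2HSV)
p=proj(c,[550.5,257.8,16]);print(p)
T=ext(robot.capture("top"));S=ext(robot.capture("scene"))
for n,C in(("T",T),("S",S)): 
    q=proj(C,[516,143.5,40]).astype(int); cv2.imwrite(f"pics/{n}3.png",C["img"][q[1]-40:q[1]+40,q[0]-40:q[0]+40,::-1])
a=cv2.resize(cv2.imread("pics/w3.png"),(600,450));b=[cv2.resize(cv2.imread(f"pics/{n}3.png"),(200,225),interpolation=cv2.INTER_CUBIC) for n in "TS"]
cv2.imwrite("pics/c3.png",np.hstack([a,np.vstack(b)]))
```

```text
[550.19308745 258.03659185 132.579614  ] [-0.32749049 -0.60745279  0.11376017] 59.83662728872477
[250.71066475 181.63555238]
```

View pics/c3.png

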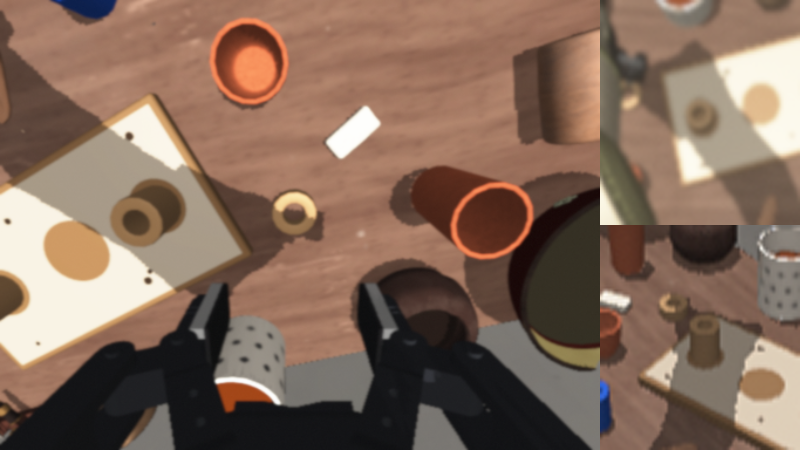

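The ring is at (295,213) in the wrist view, within a pixel of its predicted position. prop_46 stands on its patch with its top at (136,223). I'm going down on the ring.

Emit:
jog_arm --plan '[[[0, 0, 3], 0], [[0, 0, 3], 0], [[0, 0, 3], 0], [[0, 0, 2], 0], [[0, 0, 1], 0], [[0, 0, 0.5], 0], [[0, 0, 0.4], 0], [[0, 0, 0], 0], [[0, 0, 0], 0]]'

```text
clock: 8.82
eef_pos: [551.1, 257.3, 4.7]
eef_rot: [0.121, 0.993, 0.0, 0.001]
ft_force: [-0.2, -0.2, -0.3]
width: 59.7
finger_force: 0.0
```

Emit:
jog_arm --plan '[[[0, 0, 0], 0], [[0, 0, 0], 0], [[0, 0, 0], 0], [[0, 0, 0], 0], [[0, 0, 0], 0], [[0, 0, 0], 0], [[0, 0, 0], 0]]' --fingers -1 --force 30

```text
clock: 9.4
eef_pos: [550.5, 257.2, 3.7]
eef_rot: [0.121, 0.993, 0.0, 0.0]
ft_force: [1.1, -0.1, 0.4]
width: 0.1
finger_force: 0.0
```

Run:
```python
from h import *
W=pickle.load(open("w3.pkl","rb"));k=600/512
print(plane(W,(136/k,223/k),61),plane(W,(295/k,213/k),16),plane(W,(77/k,250/k),15))
```

```text
[517.39896168 144.51364627  61.        ] [550.87996107 258.79085563  16.        ] [537.93461521  56.62502694  15.        ]
```

The fingers shut fully and missed the ring, because the tips sit farther back when open. I'll lift and look again.

Emit:
jog_arm --plan '[[[0, 0, -2], 0], [[0, 0, -3], 0], [[0, 0, -3], 0], [[0, 0, -2], 0], [[0, 0, 0], 0], [[0, 0, 0], 0], [[0, 0, 0], 0]]'

```text
clock: 9.98
eef_pos: [550.1, 257.0, 103.2]
eef_rot: [0.121, 0.993, -0.0, -0.0]
ft_force: [-0.0, 0.1, -0.9]
width: 0.2
finger_force: 0.0
```

Run:
```python
from h import *
c,st=wshot("w4"); print(st["eef_pos"],st["ft_force"],st["width"])
h=cv2.cvtColor(c["img"],cv2.COLOR_RGB2HSV)
print(proj(c,[550.9,258.5,16]))
a=c["img"][:,:,::-1][90:330,120:420];cv2.imwrite("pics/w4b.png",cv2.resize(a,None,fx=2.5,fy=2.5))
```

```text
[550.09647131 257.03809076 103.16799539] [-0.03016004  0.0935712  -0.94424028] 0.20361699620727322
[252.68812725 190.53500471]
```

View pics/w4b.png

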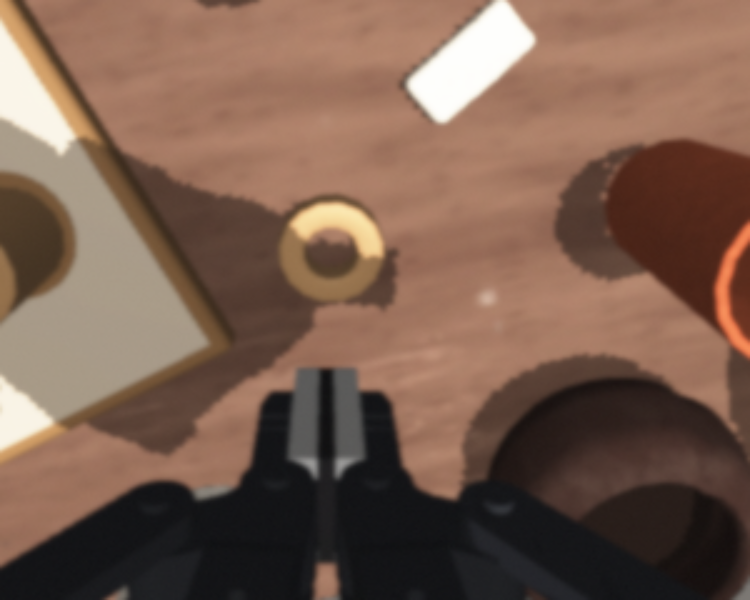

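The ring hasn't moved; it's at (331,250) in the crop. I'll pre-close to about 48 mm and go lower, feeling for the bench.

Emit:
jog_arm --plan '[[[0, 0, 0], 0], [[0, 0, 0], 0], [[0, 0, 2.5], 0], [[0, 0, 2.5], 0], [[0, 0, 2.5], 0], [[0, 0, 1.5], 0], [[0, 0, 0.8], 0], [[0, 0, 0.4], 0], [[0, 0, 0.2], 0], [[0, 0, 0], 0], [[0, 0, 0], 0]]' --fingers 0.15

```text
clock: 10.95
eef_pos: [551.0, 257.4, 0.5]
eef_rot: [0.121, 0.993, 0.0, 0.001]
ft_force: [0.0, 0.0, -0.4]
width: 49.1
finger_force: 0.0
```

Emit:
jog_arm --plan '[[[0, 0, 0.2], 0], [[0, 0, 0.2], 0], [[0, 0, 0], 0], [[0, 0, 0], 0]]'

```text
clock: 11.28
eef_pos: [550.6, 257.2, -4.1]
eef_rot: [0.121, 0.993, 0.0, 0.0]
ft_force: [-0.9, 0.5, 0.0]
width: 49.0
finger_force: 0.0
```

Emit:
jog_arm --plan '[[[0, 0, 0.15], 0], [[0, 0, 0.15], 0], [[0, 0, 0], 0]]'

```text
clock: 11.53
eef_pos: [550.4, 257.2, -7.6]
eef_rot: [0.121, 0.993, -0.0, -0.0]
ft_force: [0.4, 0.2, -0.1]
width: 49.5
finger_force: 0.0
```

Emit:
jog_arm --plan '[[[0, 0, 0], 0], [[0, 0, 0], 0], [[0, 0, 0], 0], [[0, 0, 0], 0], [[0, 0, 0], 0]]' --fingers -1 --force 30

```text
clock: 11.95
eef_pos: [550.5, 257.2, -7.3]
eef_rot: [0.121, 0.993, 0.0, 0.0]
ft_force: [-0.6, 0.5, -0.3]
width: 0.0
finger_force: 0.0
```

Run:
```python
from h import *
W=pickle.load(open("w4.pkl","rb"));st=W["st"]
for z in(-30,-20,-10,0,10): print(z,proj(W,st["eef_pos"]+[0,0,-z])) # z along tool
c,s=wshot("w5");print(s["eef_pos"],s["width"],s["qpos"])
a=c["img"][:,:,::-1][90:330,120:420]
d=ext(robot.capture("scene"));q=proj(d,[550,257,20]).astype(int);print(q)
b=cv2.resize(d["img"][q[1]-40:q[1]+40,q[0]-40:q[0]+40,::-1],(400,480),interpolation=cv2.INTER_CUBIC)
cv2.imwrite("pics/w5b.png",np.hstack([cv2.resize(a,(400,480)),b]))
```

```text
-30 [251.417707   256.16145576]
-20 [251.3546463  247.06885523]
-10 [251.29840497 238.95952509]
0 [251.24793357 231.68215113]
10 [251.20238751 225.11495165]
[550.52155505 257.21194266  -7.28400358] 0.0323555340874392 [-0.52836658  0.75270113 -0.00316632  2.0119764   0.00596444  0.37686483
  0.79181799]
[215 165]
```

View pics/w5b.png

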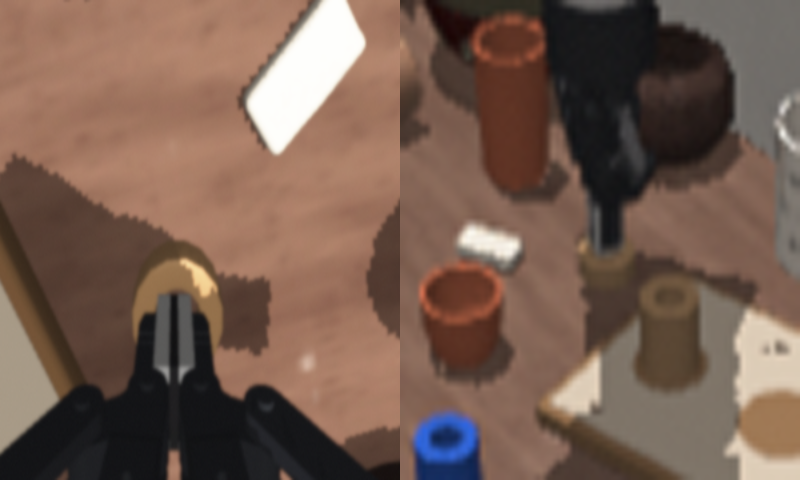

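The shut fingertips sit just at the ring's top even though the TCP reads -7 mm, so the true tips end well behind the reported TCP. I'll open and feel further down.

Emit:
jog_arm --plan '[[[0, 0, -1], 0], [[0, 0, 0], 0], [[0, 0, 0], 0], [[0, 0, 0], 0], [[0, 0, 0.5], 0], [[0, 0, 0.5], 0], [[0, 0, 0.3], 0], [[0, 0, 0.2], 0], [[0, 0, 0.2], 0], [[0, 0, 0], 0]]' --fingers 0.15

```text
clock: 12.88
eef_pos: [550.2, 257.1, -14.9]
eef_rot: [0.121, 0.993, -0.0, -0.0]
ft_force: [-0.1, -0.5, 1.2]
width: 49.1
finger_force: 0.0
```

Emit:
jog_arm --plan '[[[0, 0, 0.2], 0], [[0, 0, 0.2], 0], [[0, 0, 0], 0], [[0, 0, 0], 0]]'

```text
clock: 13.22
eef_pos: [550.5, 257.2, -18.4]
eef_rot: [0.121, 0.993, -0.0, -0.0]
ft_force: [-0.6, 0.1, -0.7]
width: 49.1
finger_force: 0.0
```

Emit:
jog_arm --plan '[[[0, 0, 0], 0], [[0, 0, 0], 0], [[0, 0, 0], 0], [[0, 0, 0], 0], [[0, 0, 0], 0]]' --fingers -1 --force 30

```text
clock: 13.63
eef_pos: [550.6, 257.2, -17.9]
eef_rot: [0.121, 0.993, 0.0, 0.0]
ft_force: [-0.4, 0.2, 5.9]
width: 38.5
finger_force: 29.9
```

Grasped: width 38.5 mm at TCP z = -18. Now lift and carry it over prop_46.

Emit:
jog_arm --plan '[[[0, 0, -1], 0], [[0, 0, -2.5], 0], [[0, 0, -3], 0], [[0, 0, -3], 0], [[0, 0, -2.5], 0], [[0.1, -2, 0], 0], [[0.1, -2, 0], 0], [[0.1, -2, 0], 0], [[0.1, -2, 0], 0], [[0.1, -2, 0], 0], [[0.05, -1.75, 0], 0], [[0, 0, 0], 0], [[0, 0, 0], 0], [[0, 0, 0], 0]]'

```text
clock: 14.8
eef_pos: [517.4, 145.1, 102.2]
eef_rot: [0.121, 0.993, 0.0, 0.0]
ft_force: [0.2, 0.1, 0.0]
width: 38.0
finger_force: 30.3
```

Run:
```python
from h import *
c,st=wshot("w6"); print(st["eef_pos"],st["ft_force"],st["width"])
print("p46 top",proj(c,[517.2,144.4,61]),"ringtop",proj(c,st["eef_pos"]+[0,0,34]))
a=c["img"][:,:,::-1][130:330,150:350];cv2.imwrite("pics/w6b.png",cv2.resize(a,None,fx=3,fy=3,interpolation=cv2.INTER_CUBIC))
```

```text
[517.39038994 145.14695853 102.15139552] [0.21421294 0.13306526 0.02387593] 37.97127878974525
p46 top [250.02694477 208.1584607 ] ringtop [251.53051361 260.1809939 ]
```

View pics/w6b.png

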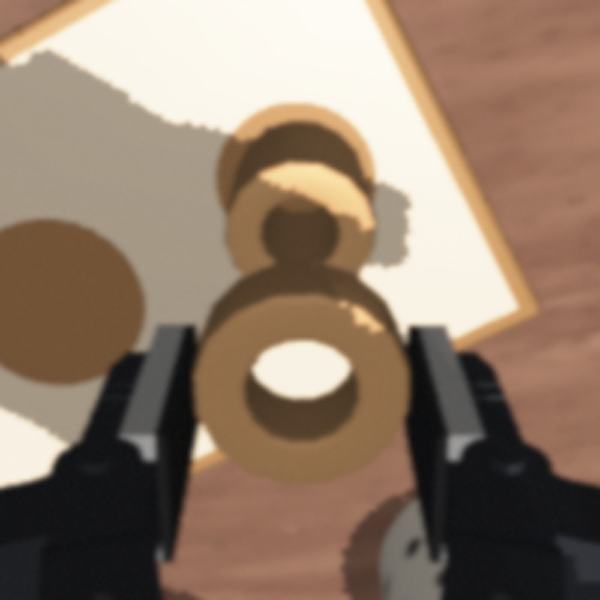

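prop_46's top is at (300,232) and the held ring at (302,389), both within 1 mm of prediction. Lowering.

Emit:
jog_arm --plan '[[[0, -0.08, 2], 0], [[0, 0, 2], 0], [[0, 0, 1], 0], [[0, 0, 0.5], 0], [[0, 0, 0.2], 0], [[0, 0, 0.1], 0], [[0, 0, 0], 0], [[0, 0, 0], 0], [[0, 0, 0], 0]]'

```text
clock: 15.6
eef_pos: [517.1, 143.8, 44.3]
eef_rot: [0.121, 0.993, 0.0, 0.001]
ft_force: [-0.7, 0.1, -0.7]
width: 38.5
finger_force: 30.3
```

Emit:
jog_arm --plan '[[[0, 0, 0.1], 0], [[0, 0, 0.05], 0], [[0, 0, 0], 0], [[0, 0, 0], 0]]'

```text
clock: 15.93
eef_pos: [517.1, 143.8, 43.0]
eef_rot: [0.121, 0.993, 0.0, 0.001]
ft_force: [-1.2, 0.3, 9.2]
width: 38.2
finger_force: 31.1
```

Emit:
jog_arm --plan '[[[0, 0, -0.15], 0], [[0, 0, 0], 0], [[0, 0, 0], 0], [[0, 0, 0], 0], [[0, 0, -0.5], 0], [[0, 0, -2], 0], [[0, 0, -3], 0], [[0, 0, -3], 0], [[0, 0, -2], 0], [[2.2, 1.7, 0], 0], [[2.2, 1.7, 0], 0], [[2.2, 1.7, 0], 0], [[2.2, 1.7, 0], 0], [[2.2, 1.7, 0], 0]]' --fingers 0.6

```text
clock: 17.1
eef_pos: [429.5, 253.4, 149.1]
eef_rot: [0.121, 0.993, 0.0, 0.0]
ft_force: [0.6, -0.1, 0.5]
width: 68.0
finger_force: 0.0
```

Emit:
jog_arm --plan '[[[0, 0, 0], 6.8], [[0, 0, 0], 6.8], [[0, 0, 0], 6.8], [[0, 0, 0], 6.8], [[0, 0, 0], 6.8], [[0, 0, 0], 6.8], [[0, 0, 0], 6.8], [[0, 0, 0], 6.8], [[0, 0, 0], 6.8], [[0, 0, 0], 0], [[0, 0, 0], 0], [[0, 0, 0], 0]]'

```text
clock: 18.1
eef_pos: [430.3, 252.8, 148.8]
eef_rot: [0.608, 0.794, 0.0, -0.0]
ft_force: [0.2, 0.2, 0.9]
width: 68.2
finger_force: 0.0
```

Run:
```python
from h import *
c,st=wshot("w7"); R=Ro.from_quat(st["eef_rot"]).as_matrix();print(st["eef_pos"],"psi",np.degrees(np.arctan2(R[1,1],R[0,1])),np.round(st["qpos"],2))
h=cv2.cvtColor(c["img"],cv2.COLOR_RGB2HSV)
m=cv2.inRange(h,(0,130,60),(13,255,255))
p=proj(c,[429.5,254.5,42]);print("pred",p)
for k in cv2.findContours(m,0,1)[0]:
    if cv2.contourArea(k)>800: e=cv2.fitEllipse(k);print(np.round(e[0],1),np.round(e[1],1),plane(c,e[0],42)[:2])
cv2.imwrite("pics/w7b.png",cv2.resize(c["img"][:,:,::-1],None,fx=1.5,fy=1.5,interpolation=cv2.INTER_CUBIC))
```

```text
[430.28198757 252.77262087 148.82124354] psi 15.12689171422334 [-0.86  0.43  0.3   2.18 -0.23  0.56 -0.12]
pred [250.25810464 181.39393116]
[250.7 179.3] [54.4 54.5] [429.38600455 256.71485697]
[457.3  79.4] [ 73.  129.4] [582.38979006 393.63793427]
```

View pics/w7b.png

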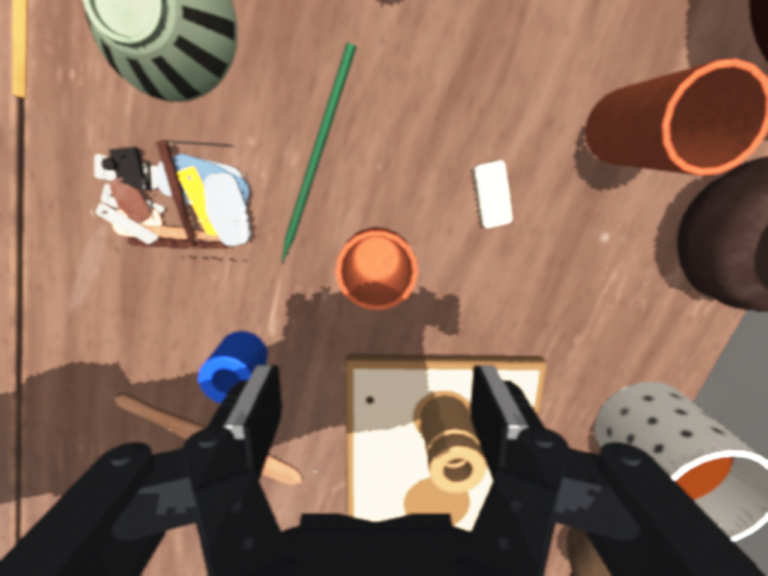

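The cup rim centre is at (377,270), about 3 mm along tool x from the TCP. I'm descending to grasp it.

Emit:
jog_arm --plan '[[[0.3, 0, 3], 0], [[0, 0, 3], 0], [[0, 0, 3], 0], [[0, 0, 3], 0], [[0, 0, 2], 0], [[0, 0, 1], 0], [[0, 0, 0.5], 0], [[0, 0, 0], 0], [[0, 0, 0], 0], [[0, 0, 0], 0]]'

```text
clock: 18.98
eef_pos: [430.2, 255.9, -5.2]
eef_rot: [0.609, 0.793, 0.001, 0.0]
ft_force: [-1.1, -0.4, 0.4]
width: 68.1
finger_force: 0.0
```

Emit:
jog_arm --plan '[[[0, 0, 0], 0], [[0, 0, 0], 0], [[0, 0, 0], 0], [[0, 0, 0], 0], [[0, 0, 0], 0], [[0, 0, 0], 0]]' --fingers -1 --force 30

```text
clock: 19.48
eef_pos: [430.2, 256.0, -4.8]
eef_rot: [0.609, 0.793, 0.001, 0.0]
ft_force: [-0.2, -1.1, 12.7]
width: 53.4
finger_force: 29.2
```

Emit:
jog_arm --plan '[[[0, 0, -1], 0], [[0, 0, -3], 0], [[0, 0, -3.5], 0], [[0, 0, -3.5], 0], [[0, 0, -3], 0], [[-2.7, 0.65, 0], 0], [[-2.7, 0.65, 0], 0], [[-2.7, 0.65, 0], 0], [[-2.7, 0.65, 0], 0], [[-2.7, 0.65, 0], 0], [[-2.7, 0.65, 0], 0], [[-2.7, 0.65, 0], 0], [[-2.7, 0.65, 0], 0], [[0, 0, 0], 0], [[0, 0, 0], 0], [[0, 0, 0], 0]]'

```text
clock: 20.82
eef_pos: [534.8, 60.6, 134.2]
eef_rot: [0.61, 0.793, 0.0, -0.0]
ft_force: [0.2, -0.4, -1.5]
width: 53.1
finger_force: 32.1
```

Run:
```python
from h import *
c,st=wshot("w8"); R=Ro.from_quat(st["eef_rot"]).as_matrix();print(st["eef_pos"],"psi",np.degrees(np.arctan2(R[1,1],R[0,1])),st["ft_force"],st["width"])
print(proj(c,[517.2,144.2,77]),proj(c,[538.1,56.2,15]),"cup rim",proj(c,st["eef_pos"]+[0,0,47]))
cv2.imwrite("pics/w8b.png",cv2.resize(c["img"][:,:,::-1],None,fx=1.5,fy=1.5,interpolation=cv2.INTER_CUBIC))
```

```text
[534.82566242  60.63238315 134.2131699 ] psi 14.889600229006723 [ 0.22775303 -0.35365919 -1.51121916] 53.08653120389533
[256.79623723  91.47350572] [252.49230717 184.57919072] cup rim [250.8490929  273.08809742]
```

View pics/w8b.png

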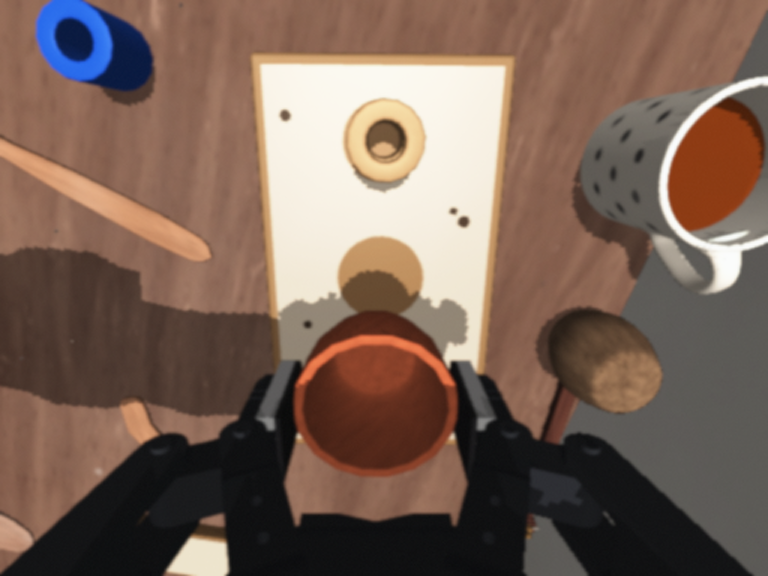

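The stack top at (385,139) and patch at (380,278) match prediction; the held cup rim is at (376,405), offset about 1.3 mm. Lowering the cup.

Emit:
jog_arm --plan '[[[-0.32, 0.1, 0], 0], [[-0.32, 0.1, 1], 0], [[0, 0, 2.5], 0], [[0, 0, 2.5], 0], [[0, 0, 2.5], 0], [[0, 0, 2], 0], [[0, 0, 1], 0], [[0, 0, 0.5], 0], [[0, 0, 0.2], 0], [[0, 0, 0], 0], [[0, 0, 0], 0], [[0, 0, 0], 0]]'

```text
clock: 21.87
eef_pos: [539.5, 54.6, 12.6]
eef_rot: [0.609, 0.793, 0.001, 0.001]
ft_force: [-0.4, 0.0, -1.0]
width: 53.0
finger_force: 32.1
```

Emit:
jog_arm --plan '[[[0, 0, 0.1], 0], [[0, 0, 0.1], 0], [[0, 0, 0], 0], [[0, 0, 0], 0]]'

```text
clock: 22.2
eef_pos: [539.4, 54.6, 10.3]
eef_rot: [0.61, 0.793, 0.0, 0.0]
ft_force: [-0.3, -0.1, 5.0]
width: 53.6
finger_force: 32.6
```

Emit:
jog_arm --plan '[[[0, 0, 0], 0], [[0, 0, 0], 0], [[0, 0, 0], 0], [[0, 0, -1], 0], [[0, 0, -3], 0], [[0, 0, -3.5], 0], [[0, 0, -3.5], 0], [[0, 0, -3], 0], [[-2.7, -1.25, 0], 0], [[-2.7, -1.25, 0], 0], [[-2.7, -1.25, 0], 0], [[-2.7, -1.25, 0], 0], [[-2.7, -1.25, 0], 0], [[-2.7, -1.25, 0], 0], [[-2.7, -1.25, 0], 0], [[-2.7, -1.25, 0], 0], [[-2.7, -1.25, 0], 0], [[-2.6, -1.25, 0], 0]]' --fingers 0.7

```text
clock: 23.7
eef_pos: [486.6, -239.2, 150.4]
eef_rot: [0.61, 0.793, 0.0, 0.0]
ft_force: [0.6, 0.2, -0.9]
width: 72.3
finger_force: 0.0
```

Emit:
jog_arm --plan '[[[0, 0, 0], -7.1], [[0, 0, 0], -7.1], [[0, 0, 0], -7.1], [[0, 0, 0], -7.1], [[0, 0, 0], -7.1], [[0, 0, 0], -7.1], [[0, 0, 0], -7.1], [[0, 0, 0], -7.1], [[0, 0, 0], -7.1], [[0, 0, 0], -7.1], [[0, 0, 0], -7.1], [[0, 0, 0], 0], [[0, 0, 0], 0], [[0, 0, 0], 0]]'

```text
clock: 24.87
eef_pos: [487.1, -237.8, 150.0]
eef_rot: [-0.024, 1.0, -0.0, 0.0]
ft_force: [-0.2, -0.6, -0.1]
width: 72.6
finger_force: 0.0
```

Run:
```python
from h import *
c,st=wshot("w9"); R=Ro.from_quat(st["eef_rot"]).as_matrix();print(st["eef_pos"],"psi",np.degrees(np.arctan2(R[1,1],R[0,1])),np.round(st["qpos"],2))
h=cv2.cvtColor(c["img"],cv2.COLOR_RGB2HSV)
m=cv2.inRange(h,(0,0,150),(40,75,255))
for k in cv2.findContours(m,0,1)[0]:
    if cv2.contourArea(k)>1500:
        r=cv2.minAreaRect(k);B=cv2.boxPoints(r);X=np.array([plane(c,p,14)[:2] for p in B]);print(np.round(B).tolist(),np.round(X,1).tolist(),X.mean(0))
cv2.imwrite("pics/w9b.png",cv2.resize(c["img"][:,:,::-1],None,fx=1.5,fy=1.5,interpolation=cv2.INTER_CUBIC))
```

```text
[ 487.09782886 -237.79189909  149.98899982] psi 92.74069031630205 [ 0.45  0.46 -0.14  2.07  0.11  0.62  1.86]
[[370.0, 194.0], [511.0, 170.0], [529.0, 278.0], [388.0, 302.0]] [[500.9, -103.8], [466.4, 43.8], [600.3, 112.6], [644.1, -54.1]] [ 5.52940690e+02 -4.03976812e-01]
[[229.0, 62.0], [276.0, 62.0], [276.0, 266.0], [229.0, 266.0]] [[373.8, -264.4], [371.6, -219.1], [598.2, -201.5], [601.0, -258.7]] [ 486.16663546 -235.9463925 ]
```

View pics/w9b.png

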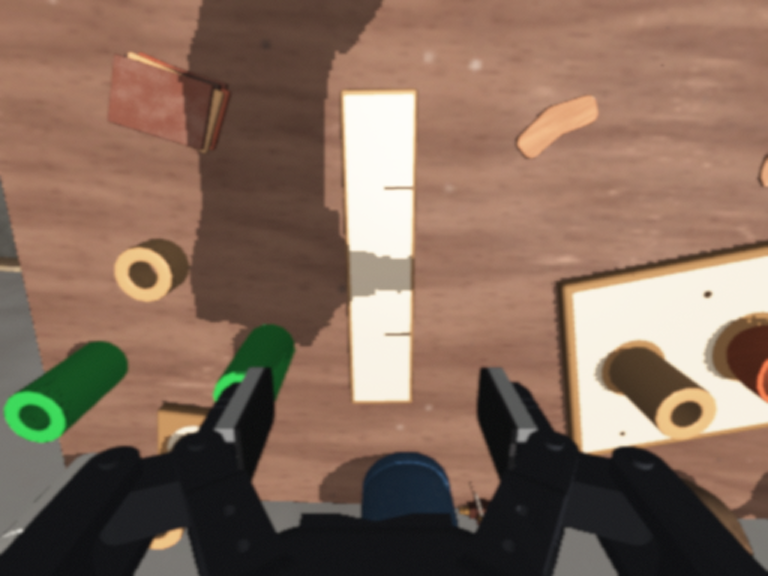

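Batt corners in the enlarged view: (342,91), (416,91), (411,402), (353,402).

Run:
```python
from h import *
W=pickle.load(open("w9.pkl","rb"));w=lambda p:(p[0]/1.5-.17,p[1]/1.5-.17)
X=np.array([plane(W,w(p),14)[:2] for p in [(342,90),(416,90),(411.5,403),(352.5,403)]]);print(np.round(X,1))
print(X.mean(0),[np.degrees(np.arctan2(*(a-b)[::-1])) for a,b in((X[3],X[0]),(X[2],X[1]))],np.linalg.norm(X[3]-X[0]))
print(tool(W["st"],np.r_[X.mean(0),14]-W["st"]["eef_pos"]))
```

```text
[[ 372.  -265.6]
 [ 369.6 -218.1]
 [ 601.8 -203.5]
 [ 604.2 -251.5]]
[ 486.90942777 -234.68785892] [np.float64(3.4741119830681106), np.float64(3.604026400910182)] 232.67362754697157
[4.58564387e-03 3.14778320e-01 1.35988117e+01]
```

Emit:
jog_arm --plan '[[[0, 0.3, 2], -0.8], [[0, 0, 3], 0], [[0, 0, 3], 0], [[0, 0, 3], 0], [[0, 0, 3], 0], [[0, 0, 1.5], 0], [[0, 0, 0.8], 0], [[0, 0, 0.5], 0], [[0, 0, 0], 0], [[0, 0, 0], 0], [[0, 0, 0], 0]]' --fingers 0.4

```text
clock: 25.83
eef_pos: [487.7, -234.9, -17.2]
eef_rot: [-0.033, 0.999, -0.0, 0.001]
ft_force: [-0.8, 0.4, 0.5]
width: 59.5
finger_force: 0.0
```

Emit:
jog_arm --plan '[[[0, 0, 0.15], 0], [[0, 0, 0.15], 0], [[0, 0, 0], 0], [[0, 0, 0], 0]]'

```text
clock: 26.17
eef_pos: [487.2, -234.7, -21.1]
eef_rot: [-0.033, 0.999, -0.0, 0.0]
ft_force: [-0.6, 0.5, -0.4]
width: 60.0
finger_force: 0.0
```

Emit:
jog_arm --plan '[[[0, 0, 0.1], 0], [[0, 0, 0.1], 0], [[0, 0, 0], 0], [[0, 0, 0], 0]]'

```text
clock: 26.5
eef_pos: [487.0, -234.6, -23.4]
eef_rot: [-0.033, 0.999, 0.0, -0.0]
ft_force: [0.8, 0.2, -1.2]
width: 60.1
finger_force: 0.0
```

Emit:
jog_arm --plan '[[[0, 0, 0], 0], [[0, 0, 0], 0], [[0, 0, 0], 0], [[0, 0, 0], 0], [[0, 0, 0], 0], [[0, 0, 0], 0]]' --fingers -1 --force 60

```text
clock: 27.0
eef_pos: [487.1, -234.6, -22.9]
eef_rot: [-0.033, 0.999, -0.0, 0.0]
ft_force: [-1.1, 0.9, 5.1]
width: 48.1
finger_force: 62.1
```

Emit:
jog_arm --plan '[[[0, 0, -0.5], 0], [[0, 0, -1.5], 0], [[0, 0, -2.2], 0], [[0, 0, -2.5], 0], [[0, 0, -2.5], 0], [[0, 0, -2.5], 0], [[0, 0, -2.2], 0], [[0, 0, -1.5], 0], [[0, 0, 0], 0], [[0, 0, 0], 0]]' --force 80

```text
clock: 27.83
eef_pos: [487.1, -234.7, 131.0]
eef_rot: [-0.033, 0.999, -0.0, 0.001]
ft_force: [-0.3, -0.7, -3.4]
width: 47.5
finger_force: 83.7
```

Emit:
jog_arm --plan '[[[0, 0, 0], 2], [[0, 0, 0], 4], [[0, 0, 0], 5], [[0, 0, 0], 5], [[0, 0, 0], 5], [[0, 0, 0], 5], [[0, 0, 0], 5], [[0, 0, 0], 5], [[0, 0, 0], 5], [[0, 0, 0], 5], [[0, 0, 0], 5], [[0, 0, 0], 5], [[0, 0, 0], 5], [[0, 0, 0], 5], [[0, 0, 0], 5], [[0, 0, 0], 4], [[0, 0, 0], 3], [[0, 0, 0], 1.4], [[0, 0, 0], 0], [[0, 0, 0], 0]]'

```text
clock: 29.5
eef_pos: [486.6, -234.4, 129.8]
eef_rot: [0.612, 0.791, -0.0, -0.001]
ft_force: [0.0, 0.4, -3.0]
width: 47.7
finger_force: 83.6
```

Emit:
jog_arm --plan '[[[1.2, 0.5, 0], 0], [[2, 0.9, 0], 0], [[2.3, 1.05, 0], 0], [[2.3, 1.05, 0], 0], [[2.3, 1.05, 0], 0], [[2.3, 1.05, 0], 0], [[2.3, 1.05, 0], 0], [[2.3, 1.05, 0], 0], [[2.3, 1.05, 0], 0], [[2.3, 1.05, 0], 0], [[2.3, 1.0, 0], 0], [[2, 0.9, 0], 0], [[1, 0.5, 0], 0], [[0, 0, 0], 0], [[0, 0, 0], 0], [[0, 0, 0], 0]]'

```text
clock: 30.83
eef_pos: [538.1, 54.9, 130.6]
eef_rot: [0.613, 0.79, -0.0, 0.0]
ft_force: [0.0, -0.2, -2.2]
width: 47.7
finger_force: 83.6
```

Run:
```python
from h import *
c,st=wshot("w10"); R=Ro.from_quat(st["eef_rot"]).as_matrix();print(st["eef_pos"],"psi",np.degrees(np.arctan2(R[1,1],R[0,1])),st["ft_force"],st["ft_torque"],st["width"])
print(proj(c,[517.2,144.2,77]),proj(c,[538.1,56.2,57]))
cv2.imwrite("pics/w10b.png",cv2.resize(c["img"][:,:,::-1],None,fx=1.5,fy=1.5,interpolation=cv2.INTER_CUBIC))
```

```text
[538.13334293  54.85914493 130.60257359] psi 14.343314784544642 [ 0.04355484 -0.24937213 -2.23270723] [-0.00300226 -0.03350956  0.00330966] 47.72626285151947
[253.40560572  81.73071055] [250.97574205 192.42743562]
```

View pics/w10b.png

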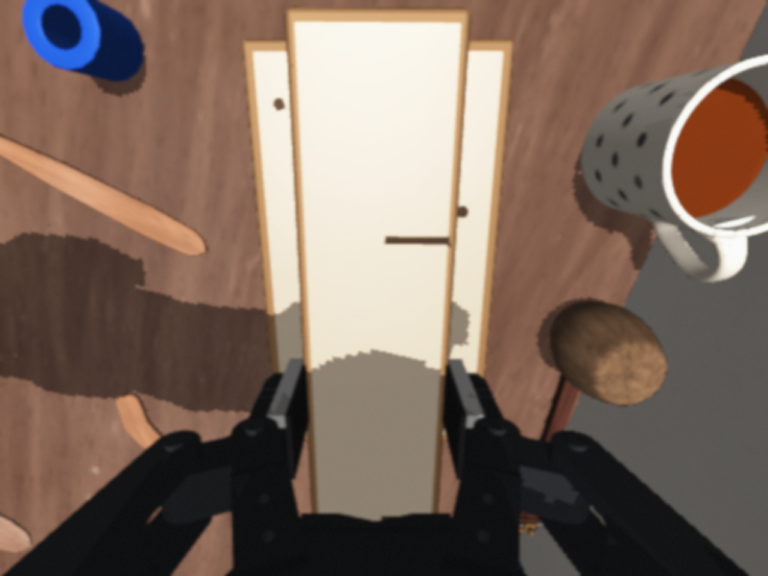

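The batt is held level, centred and parallel to the shelf edges (its end runs from (290,14) to (466,14)). Lowering it.

Emit:
jog_arm --plan '[[[0.15, 0.05, 0.5], 0], [[0, 0, 1.5], 0], [[0, 0, 2], 0], [[0, 0, 1.5], 0], [[0, 0, 1], 0], [[0, 0, 0.5], 0], [[0, 0, 0.3], 0], [[0, 0, 0.1], 0], [[0, 0, 0], 0], [[0, 0, 0], 0], [[0, 0, 0], 0]]'

```text
clock: 31.8
eef_pos: [538.9, 57.9, 57.3]
eef_rot: [0.613, 0.79, 0.0, 0.0]
ft_force: [-0.3, 1.1, -2.0]
width: 47.6
finger_force: 83.6
```

Emit:
jog_arm --plan '[[[0, 0, 0.1], 0], [[0, 0, 0.1], 0], [[0, 0, 0], 0], [[0, 0, 0], 0]]'

```text
clock: 32.13
eef_pos: [538.5, 57.9, 54.7]
eef_rot: [0.613, 0.79, 0.0, 0.0]
ft_force: [0.3, 0.6, -3.1]
width: 47.4
finger_force: 83.6
```

Emit:
jog_arm --plan '[[[-0.12, 0, 0], 0], [[0, 0, 0.05], 0], [[0, 0, 0.05], 0], [[0, 0, 0], 0], [[0, 0, 0], 0]]'

```text
clock: 32.55
eef_pos: [539.0, 56.5, 54.2]
eef_rot: [0.613, 0.79, 0.0, 0.0]
ft_force: [-1.0, -1.2, 5.3]
width: 47.6
finger_force: 84.6
```

Emit:
jog_arm --plan '[[[0, 0, 0.05], 0], [[0, 0, 0], 0], [[0, 0, 0], 0]]'

```text
clock: 32.8
eef_pos: [539.0, 56.5, 54.2]
eef_rot: [0.613, 0.79, 0.0, 0.0]
ft_force: [-2.7, -0.4, 12.3]
width: 47.4
finger_force: 85.3
```

Emit:
jog_arm --plan '[[[0, 0, 0], 0], [[0, 0, 0], 0], [[0, 0, 0], 0], [[0, 0, 0], 0], [[0, 0, -0.5], 0], [[0, 0, -2], 0], [[0, 0, -3], 0], [[0, 0, -3], 0], [[0, 0, -3], 0], [[0, 0, -2.5], 0], [[0, 0, 0], 0], [[0, 0, 0], 0]]' --fingers 0.5

```text
clock: 33.8
eef_pos: [539.5, 57.0, 194.7]
eef_rot: [0.613, 0.79, 0.001, 0.001]
ft_force: [-0.1, 0.4, 0.3]
width: 64.1
finger_force: 0.0
```

Run:
```python
from h import *
c,st=wshot("w11"); S=ext(robot.capture("scene"));T=ext(robot.capture("top"));print(st["eef_pos"])
q=proj(S,[538,56,60]).astype(int);a=S["img"][q[1]-60:q[1]+60,q[0]-60:q[0]+60,::-1]
cv2.imwrite("pics/c11.png",np.hstack([cv2.resize(a,(390,390),interpolation=cv2.INTER_CUBIC),cv2.resize(c["img"][:320,60:440,::-1],(400,390))]))
pickle.dump((S,T),open("st11.pkl","wb"))
```

```text
[539.52847229  56.97421575 194.71936044]
```

View pics/c11.png

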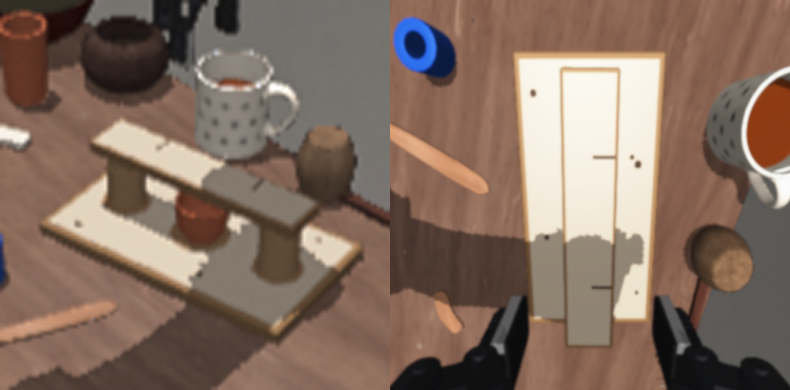

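The batt lies on stack and post with the cup beneath it: batt corners (562,68), (619,69), (611,345), (567,345) in the right-hand view. I've now viewed 15 pictures, one over the limit of 14, so from here I'll work by numbers only. Next is the beaker.

Emit:
jog_arm --plan '[[[3.1, 1.05, 0], 0], [[3.1, 1.05, 0], 0], [[3.1, 1.05, 0], 0], [[3.1, 1.05, 0], 0], [[3.1, 1.05, 0], 0], [[3.1, 1.05, 0], 0], [[3.1, 1.05, 0], 0], [[3.1, 1.05, 0], 0], [[3.1, 1.05, 0], 0], [[3.1, 1.05, 0], 0], [[0, 0, 0], 0], [[0, 0, 0], 0]]' --fingers 0.7

```text
clock: 34.95
eef_pos: [562.2, 385.1, 190.8]
eef_rot: [0.612, 0.791, -0.001, -0.0]
ft_force: [-0.1, -0.9, -0.5]
width: 72.3
finger_force: 0.0
```

Emit:
jog_arm --plan '[[[0, 0, 0], -6.9], [[0, 0, 0], -6.9], [[0, 0, 0], -6.9], [[0, 0, 0], -6.9], [[0, 0, 0], -6.9], [[0, 0, 0], -6.9], [[0, 0, 0], -6.9], [[0, 0, 0], -6.9], [[0, 0, 0], -6.9], [[0, 0, 0], -6.9], [[0, 0, 0], -6.9], [[0, 0, 0], -6.9], [[0, 0, 0], -6.9], [[0, 0, 0], 0], [[0, 0, 0], 0], [[0, 0, 0], 0]]'

```text
clock: 36.28
eef_pos: [563.6, 381.9, 192.7]
eef_rot: [-0.12, 0.993, -0.0, -0.0]
ft_force: [-0.1, 0.6, -0.2]
width: 72.6
finger_force: 0.0
```

Run:
```python
from h import *
W=pickle.load(open("w11.pkl","rb"));f=lambda p:(60+(p[0]-390)*.95,p[1]/1.21875)
X=np.array([plane(W,f(p),91)[:2] for p in [(562,68),(619,69),(611,345),(567,345)]]);print(np.round(X,1),X.mean(0),[np.degrees(np.arctan2(-(a-b)[0],(a-b)[1])) for a,b in((X[0],X[3]),(X[1],X[2]))],np.linalg.norm(X[0]-X[3]))
c,st=wshot("w12"); R=Ro.from_quat(st["eef_rot"]).as_matrix();print(st["eef_pos"],"psi",np.degrees(np.arctan2(R[1,1],R[0,1])),np.round(st["qpos"],2))
h=cv2.cvtColor(c["img"],cv2.COLOR_RGB2HSV)
print("pred rim",proj(c,[564,385.5,92]),"base",proj(c,[564,385.5,0]))
for lo in (130,170):
  m=cv2.inRange(h,(0,lo,40),(13,255,255))
  for k in cv2.findContours(m,0,1)[0]:
    if cv2.contourArea(k)>500: print(lo,cv2.boundingRect(k),cv2.contourArea(k))
# bright rim only
m=cv2.inRange(h,(3,140,190),(14,255,255))
for k in cv2.findContours(m,0,1)[0]:
    if cv2.contourArea(k)>80 and len(k)>5: e=cv2.fitEllipse(k);print("rim",np.round(e[0],1),np.round(e[1],1),plane(c,e[0],92)[:2])
```

```text
[[488.6 162.5]
 [533.7 173.5]
 [589.5 -49. ]
 [544.4 -60.5]] [539.06878965  56.61664118] [np.float64(14.066309937975031), np.float64(14.084069981626254)] 229.85781536929602
[563.60268617 381.91408233 192.65286722] psi 103.80360338959949 [-0.63  0.56 -0.08  1.72  0.06  0.87  1.08]
pred rim [254.24424834 187.48883004] base [253.30549751 166.10342176]
130 (24, 218, 44, 43) 1181.0
130 (229, 150, 53, 65) 2570.0
130 (385, 144, 107, 31) 1253.5
170 (24, 218, 44, 42) 1110.5
170 (230, 152, 50, 60) 2173.5
rim [256.2 195.6] [33.2 43.7] [571.62635641 389.44777949]
rim [250.  177.6] [10.3 18.9] [555.25881235 379.03119457]
rim [257.2 168.4] [10.  28.5] [544.80341117 383.60006738]
```

Run:
```python
from h import *
W=pickle.load(open("w12.pkl","rb"));S,T=pickle.load(open("st11.pkl","rb"))
B=np.array([563.8,386.3]);y=np.array([-.239,.971]);x=np.array([-.971,-.239])
for u in(-70,-50,-35,35,50,70,90):
  for v in(-14,0,14):
    P=[*(B+u*y+v*x),60];o=[]
    for C in(W,T):
        q=np.round(proj(C,P)).astype(int);o.append((q.tolist(),C["img"][q[1],q[0]].tolist() if 0<=q[0]<512 and 0<=q[1]<384 else None))
    print(u,v,o)
```

```text
-70 -14 [([191, 191], [99, 73, 60]), ([165, 171], [164, 130, 109])]
-70 0 [([190, 179], [100, 73, 61]), ([165, 175], [169, 134, 113])]
-70 14 [([189, 166], [93, 66, 56]), ([166, 178], [162, 129, 108])]
-50 -14 [([209, 191], [149, 110, 89]), ([159, 172], [166, 131, 110])]
-50 0 [([208, 179], [101, 74, 61]), ([160, 176], [159, 125, 106])]
-50 14 [([208, 166], [90, 65, 54]), ([161, 180], [122, 96, 81])]
-35 -14 [([223, 191], [181, 135, 111]), ([155, 173], [168, 133, 112])]
-35 0 [([222, 179], [98, 72, 59]), ([156, 177], [108, 86, 72])]
-35 14 [([222, 166], [85, 61, 51]), ([157, 181], [98, 74, 62])]
35 -14 [([286, 191], [173, 128, 105]), ([136, 178], [172, 121, 95])]
35 0 [([287, 179], [158, 113, 93]), ([137, 181], [173, 118, 95])]
35 14 [([287, 166], [164, 120, 99]), ([138, 185], [156, 121, 102])]
50 -14 [([300, 191], [136, 99, 80]), ([132, 179], [132, 103, 87])]
50 0 [([301, 179], [160, 115, 95]), ([133, 182], [150, 116, 98])]
50 14 [([301, 166], [164, 120, 98]), ([134, 186], [152, 118, 100])]
70 -14 [([318, 191], [94, 67, 55]), ([127, 180], [131, 102, 86])]
70 0 [([319, 179], [159, 114, 94]), ([127, 183], [150, 117, 99])]
70 14 [([320, 166], [147, 107, 87]), ([128, 187], [145, 113, 96])]
90 -14 [([336, 191], [158, 113, 93]), ([121, 181], [144, 112, 94])]
90 0 [([338, 179], [157, 114, 92]), ([122, 185], [148, 115, 96])]
90 14 [([339, 166], [193, 142, 109]), ([123, 188], [156, 121, 97])]
```

The finger paths are clear (bare wood in both views). Descending on the beaker.

Emit:
jog_arm --plan '[[[-0.12, 0.42, 0], 0], [[0, 0, 3], 0], [[0, 0, 3], 0], [[0, 0, 3], 0], [[0, 0, 3], 0], [[0, 0, 2], 0], [[0, 0, 1.3], 0], [[0, 0, 0.6], 0], [[0, 0, 0], 0], [[0, 0, 0], 0], [[0, 0, 0], 0]]'

```text
clock: 37.25
eef_pos: [564.5, 388.1, 35.7]
eef_rot: [-0.123, 0.992, 0.001, 0.001]
ft_force: [0.4, -0.1, 0.2]
width: 72.3
finger_force: 0.0
```

Emit:
jog_arm --plan '[[[0, 0, 0], 0], [[0, 0, 0], 0], [[0, 0, 0], 0], [[0, 0, 0], 0], [[0, 0, 0], 0], [[0, 0, 0], 0]]' --fingers -1 --force 30

```text
clock: 37.75
eef_pos: [564.5, 387.7, 35.8]
eef_rot: [-0.122, 0.992, 0.0, 0.001]
ft_force: [-0.2, 0.2, 5.9]
width: 52.3
finger_force: 30.7
```

Emit:
jog_arm --plan '[[[0, 0, -0.5], 0], [[0, 0, -2], 0], [[0, 0, -3], 0], [[0, 0, -3.5], 0], [[0, 0, -3.5], 0], [[0, 0, -2], 0], [[0, 0, -0.5], 0], [[0, 0, 0], 0]]'

```text
clock: 38.42
eef_pos: [564.2, 387.8, 186.4]
eef_rot: [-0.123, 0.992, 0.001, 0.002]
ft_force: [-0.6, -0.2, -2.2]
width: 52.5
finger_force: 32.2
```

Emit:
jog_arm --plan '[[[0.4, -1.2, 0], 0], [[0.7, -2.1, 0], 0], [[0.8, -2.4, 0], 0], [[0.8, -2.4, 0], 0], [[0.8, -2.4, 0], 0], [[0.8, -2.4, 0], 0], [[0.8, -2.4, 0], 0], [[0.8, -2.4, 0], 0], [[0.8, -2.4, 0], 0], [[0.8, -2.4, 0], 0], [[0.8, -2.4, 0], 0], [[0.8, -2.4, 0], 0], [[0.7, -2.1, 0], 0], [[0.5, -1.5, 0], 0], [[0.2, -0.6, 0], 0], [[0, 0, 0], 0], [[0, 0, 0], 0], [[0, 0, 0], 0]]'

```text
clock: 39.92
eef_pos: [538.2, 57.6, 183.7]
eef_rot: [-0.123, 0.992, 0.0, -0.0]
ft_force: [-0.2, -0.1, -2.8]
width: 52.8
finger_force: 32.2
```

Run:
```python
from h import *
c,st=wshot("w13"); R=Ro.from_quat(st["eef_rot"]).as_matrix();print(st["eef_pos"],"psi",np.degrees(np.arctan2(R[1,1],R[0,1])),st["ft_force"],st["width"])
h=cv2.cvtColor(c["img"],cv2.COLOR_RGB2HSV);m=cv2.inRange(h,(0,130,40),(13,255,255))
print("pred rim",proj(c,st["eef_pos"]+[0,0,92-35.8]))
for k in cv2.findContours(m,0,1)[0]:
    if cv2.contourArea(k)>1500: print(cv2.boundingRect(k),cv2.contourArea(k))
for x in(-26.5,26.5): print(x,proj(c,st["eef_pos"]+R@[x,0,-56.2]),proj(c,st["eef_pos"]+R@[0,x,-56.2]))
print("to go",tool(st,np.array([538.8,56.6,126.8])-st["eef_pos"]))
```

```text
[538.23311183  57.56665413 183.67081976] psi 104.16956522846321 [-0.2129616  -0.10670728 -2.82789357] 52.846563567215675
pred rim [251.50057702 286.86128837]
(193, 186, 119, 148) 12456.5
-26.5 [251.29781614 332.75581846] [193.63731957 286.89066455]
26.5 [251.55643765 234.81357341] [309.19515047 286.96462738]
to go [-0.03495065 -0.11138707  5.68698783]
```

The held beaker matches the predicted rim within 1 mm. Lowering onto the batt.

Emit:
jog_arm --plan '[[[-0.03, -0.11, 0.5], 0], [[0, 0, 1.5], 0], [[0, 0, 1.5], 0], [[0, 0, 1], 0], [[0, 0, 0.5], 0], [[0, 0, 0.3], 0], [[0, 0, 0.2], 0], [[0, 0, 0], 0], [[0, 0, 0], 0], [[0, 0, 0], 0]]'

```text
clock: 40.8
eef_pos: [539.4, 55.4, 129.7]
eef_rot: [-0.123, 0.992, 0.0, 0.0]
ft_force: [-1.3, -0.3, -2.7]
width: 53.0
finger_force: 32.2
```

Emit:
jog_arm --plan '[[[0, 0, 0.1], 0], [[0, 0, 0], 0], [[0, 0, 0], 0]]'

```text
clock: 41.05
eef_pos: [539.1, 55.3, 128.4]
eef_rot: [-0.123, 0.992, -0.0, 0.0]
ft_force: [-0.3, -0.2, -1.6]
width: 52.4
finger_force: 32.2
```

Emit:
jog_arm --plan '[[[0, 0.1, 0.1], 0], [[0, 0, 0.05], 0], [[0, 0, 0], 0], [[0, 0, 0], 0]]'

```text
clock: 41.38
eef_pos: [538.9, 56.5, 126.8]
eef_rot: [-0.123, 0.992, 0.0, 0.0]
ft_force: [-0.5, 0.2, 1.4]
width: 52.4
finger_force: 32.4
```

Emit:
jog_arm --plan '[[[0, 0, 0.04], 0], [[0, 0, 0], 0], [[0, 0, 0], 0]]'

```text
clock: 41.63
eef_pos: [539.1, 56.5, 126.7]
eef_rot: [-0.123, 0.992, 0.0, 0.0]
ft_force: [-1.7, 0.2, 4.8]
width: 52.7
finger_force: 32.6
```

Emit:
jog_arm --plan '[[[0, 0, 0], 0], [[0, 0, 0], 0], [[0, 0, 0], 0], [[0, 0, 0], 0], [[0, 0, -0.5], 0], [[0, 0, -1.5], 0], [[0, 0, -2.5], 0], [[0, 0, -3], 0], [[0, 0, -3], 0], [[0, 0, -2], 0], [[0, 0, -1], 0], [[0, 0, 0], 0], [[0, 0, 0], 0], [[0, 0, 0], 0]]' --fingers 0.6

```text
clock: 42.8
eef_pos: [538.0, 56.2, 259.9]
eef_rot: [-0.123, 0.992, -0.0, -0.001]
ft_force: [0.4, 0.7, 0.3]
width: 68.6
finger_force: 0.0
```

Run:
```python
from h import *
c,st=wshot("w14");S=ext(robot.capture("scene"));T=ext(robot.capture("top"));print(st["eef_pos"],st["width"],st["ft_force"])
for n,C in(("W",c),("S",S),("T",T)):
    m=cv2.inRange(cv2.cvtColor(C["img"],cv2.COLOR_RGB2HSV),(0,120,40),(13,255,255))
    R=[cv2.boundingRect(k) for k in cv2.findContours(m,0,1)[0] if cv2.contourArea(k)>60]
    pts=[proj(C,[538.9+a,56.6+b,z]) for z,r in((91,22.5),(183,26.5)) for t in np.linspace(0,6.28,40) for a,b in[(r*np.cos(t),r*np.sin(t))]]
    print(n,"beaker predicted box",np.min(pts,0),np.max(pts,0),R)
    print("  cup pred",proj(C,[538.1,56.2,45]))
```

```text
[537.9923321   56.17505051 259.92870386] 68.61939229280715 [0.36428071 0.74002966 0.30096756]
W beaker predicted box [221.55825475 151.95090427] [280.35441575 222.10872711] [(463, 325, 49, 11), (283, 268, 35, 28), (111, 231, 91, 20), (222, 153, 57, 71), (235, 141, 28, 9), (261, 25, 14, 23), (424, 0, 67, 32), (126, 0, 42, 24)]
  cup pred [250.52474498 161.73318078]
S beaker predicted box [242.83032016 145.80749425] [260.69617042 180.132591  ] [(244, 183, 16, 17), (244, 147, 23, 33)]
  cup pred [250.58751303 187.8741854 ]
T beaker predicted box [226.73752053 171.72490745] [242.65959041 191.1871514 ] [(8, 225, 22, 36)]
  cup pred [236.72294419 187.71842884]
```

```bash
python3 -c "
from bench import robot
print(robot.close_job())"
```

```text
the job is handed in; nothing more can be done
None
```

I built both tiers and handed the job in at about 43 s: prop_46 with prop_16 on top matches post_62, the cup is on the middle patch, the batt lies across stack and post, and the beaker stands upright on the batt. The last camera check agreed for cup and beaker, though I viewed 15 pictures, one over the limit of 14.

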